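# Move the lab samples one station on

## Task

Move every sample on to its next station: the flask from the stirrer to the balance, the jar from the balance to the cold block, and the bottle from the cold block to the stirrer, parking one of them on the empty cork mat on the way, standing well on it and let go. Set each one down gently (never drop it) and upright in the middle of its plate, and leave the mat empty. Do not knock the vessels together, and leave the tip box, tube rack and marker where they are.

Things in the scene. Friction and masses are not known exactly. Their poses are not given: they have to be found in the camera images.
- flask: loose conical (Erlenmeyer) flask of clear glass, about 180 g, starting on the stirrer. Foot 76 mm across, tapering to an upright neck 30 mm across that runs from 60 to 100 mm above the foot (its top 14 mm is the black rubber stopper, firmly in, same width: flask and stopper are one piece). Origin: centre of the underside, z up
- jar: loose squat white plastic jar, about 220 g, starting on the balance. Body 60 mm across; black screw lid, firmly closed, 62 mm across, from 40 to 62 mm above the foot (62 mm = overall height). Origin: centre of the underside, z up
- bottle: loose round amber glass bottle, about 280 g, starting on the cold block. Body 64 mm across up to 58 mm, sloping shoulder up to 76 mm, white screw cap, firmly closed, 40 mm across, from 76 to 106 mm above the foot (overall height). Origin: centre of the underside, z up
- stirrer: fixed magnetic stirrer: low white box 155 x 120 mm, 34 mm high, with a round dark grey plate 110 mm across whose flat top is 46 mm above the bench; a black knob and a small display in front of the plate, on its -x side. Origin: on the bench (z = 0), right below the centre of the plate; z up
- balance: fixed laboratory balance: low grey box 180 x 126 mm, 28 mm high, with a round steel pan 108 mm across whose flat top is 38 mm above the bench (the pan does not give); dark display in front of the pan, on its -x side. Origin: on the bench, right below the centre of the pan; z up
- coldblock: fixed cold block: square finned aluminium block 124 x 124 mm, flat top 36 mm above the bench. Origin: on the bench, below the centre of its top; z up
- mat: fixed round cork mat 120 mm across, 6 mm thick, empty at the start: the free parking spot. Origin: on the bench, at its centre; z up
- tipbox: bystander: loose white box with a red lid, 85 x 125 mm, 62 mm high. Origin: centre of its underside
- tuberack: bystander: loose orange tube rack, 80 x 110 mm, with four blue-capped tubes, 62 mm high in all. Origin: centre of its underside
- marker: bystander: loose white marker pen with black cap, lying along its x, 138 mm long, 16 mm high. Origin: underside, about the middle

How it is judged (in metres and radians):
On the way:
1. one of the three vessels stands upright on the cork mat (within 35 mm of its centre), let go (((horizontal distance between flask and mat below 0.035 m and z of flask in the frame of mat between 0.001 and 0.011 m and angle between flask's own z axis and vertical below 0.1 rad and contact force between the fingers and flask below 0.1 N) or (horizontal distance between jar and mat below 0.035 m and z of jar in the frame of mat between 0.001 and 0.011 m and angle between jar's own z axis and vertical below 0.1 rad and contact force between the fingers and jar below 0.1 N) or (horizontal distance between bottle and mat below 0.035 m and z of bottle in the frame of mat between 0.001 and 0.011 m and angle between bottle's own z axis and vertical below 0.1 rad and contact force between the fingers and bottle below 0.1 N))), for 0.2 s.
At the end, for the whole second after the job is handed in: The flask stands on the balance pan, the jar on the cold block and the bottle on the stirrer plate (so the mat is empty), each within 15 mm of the middle, its foot within 5 mm of the top of the plate, upright within 0.1 rad, released and at rest (horizontal distance between flask and balance below 0.015 m and z of flask in the frame of balance between 0.033 and 0.043 m and angle between each of flask, jar, bottle's own z axis and vertical below 0.1 rad and linear speed of each of flask, jar, bottle below 0.02 m/s and angular speed of each of flask, jar, bottle below 0.2 rad/s and contact force between the fingers and flask below 0.1 N and horizontal distance between jar and coldblock below 0.015 m and z of jar in the frame of coldblock between 0.031 and 0.041 m and contact force between the fingers and jar below 0.1 N and horizontal distance between bottle and stirrer below 0.015 m and z of bottle in the frame of stirrer between 0.041 and 0.051 m and contact force between the fingers and bottle below 0.1 N); the robot touches nothing.
It fails at once if the tip box, tube rack or marker is pushed more than 20 mm away (distance of any of tipbox, tuberack, marker from where it was at the start of the episode above 0.02 m).
It fails at once if two vessels are knocked together (over 2 N) (contact force between flask and jar above 2 N or contact force between any of flask, jar and bottle above 2 N).
It fails at once if a vessel is pressed or banged down hard (over 60 N on a station or the mat) (contact force between any of flask, jar, bottle and stirrer above 60 N or contact force between any of flask, jar, bottle and balance above 60 N or contact force between any of flask, jar, bottle and coldblock above 60 N or contact force between any of flask, jar, bottle and mat above 60 N).
It fails at once if a vessel is dropped or falls (faster than 0.45 m/s, about a 10 mm drop, while no finger touches it) ((linear speed of flask above 0.45 m/s and contact force between the fingers and flask below 0.1 N) or (linear speed of jar above 0.45 m/s and contact force between the fingers and jar below 0.1 N) or (linear speed of bottle above 0.45 m/s and contact force between the fingers and bottle below 0.1 N)).
It also fails if it takes over 112 s, if anything falls off the work surface, if the arm or the gripper's body presses on something with over 40 N, if the wrist force passes 120 N, or if a joint passes its speed limit or range.

## Robot

A 6-joint arm with a two-finger parallel gripper is mounted at the origin on the work surface. World frame = base frame: x ahead of the robot, y to its left, z up, the work surface at z = 0. Lengths are in mm, angles in degrees, forces in N, time in s.
With the tool pointing down it reaches from about 300 to 850 mm from the base axis. Payload 4.2 kg.
Tool frame: the origin (TCP) lies midway between the tips of the shut fingers; the grasp point (between the pads) lies 19 mm behind it; x points along the fingers, y is the direction in which the jaws open and shut, and the axes are right-handed (so a half turn about x gives the same grasp; the last joint's range is limited). The gripper opens to 91 mm and grips with 3 to 60 N. Pads are 32 mm wide; open, the fingers measure 118 mm over their backs; the gripper's body (76 mm by 178 mm) begins 60 mm behind the grasp point.
Start: joints at [-1.146, 18.312, 89.639, -0, 72.044, -1.146], TCP at [575.016, 0, 213.976] pointing down, gripper open.
Joint ranges: [-177.97, 177.97], [-48.28, 115.42], [12.27, 149.76], [-77.06, 257.06], [2.81, 150.46], [-146.56, 146.56]. Speed limits (degrees/s): [147.25, 147.25, 180, 180, 180, 180].

## Interface

Orientations are given as [roll, pitch, yaw] about the fixed x, y, z axes, in that order (R = Rz(yaw) Ry(pitch) Rx(roll)).
In Python, from workcell import * gives the robot as it stands.
- The arm moves only by the shell command python3 -m handwheel 'ROWS' [FORCE]. ROWS is a JSON object of lists of equal length, an entry for each row: "gripper": the closure, from 0 (fully open) to 1 (shut); "offset": the shift along the tool's x, y, z in mm, a list of three; "rot": the turn, a rotation vector about the tool's x, y, z in degrees, a list of three. A call has 1 to 5 rows; each row is the pose to reach, as a shift and turn from the pose commanded when the call began, along the tool's axes at that moment; what a row does not reach only later rows make up. A row lasts 1/12 s, in which the tool goes at most 41.7 mm and 7.16 degrees, less where a joint would pass 70% of its speed; a pose out of reach is approached as far as the arm can. A call with a gripper value outside its range is refused whole. The fingers move at their own pace and stop on an object; FORCE is the grip in N (left out, the last holds). Time passes only in rows, so rows that repeat a pose let the fingers close. It gives the time, the measured TCP pose, the force and the opening at its end, in the units of the state.
- state(): the state, without advancing time (a new reading comes with each control period).
- grab_frame(name): name is "scene" or "side" or "wrist"; returns the picture (480x640x3 uint8, red, green, blue); there is no depth.
- camera_params(name): a dict with "fx", "fy", "cx", "cy" (pixels), "position" and "attitude" of the camera in the world; the wrist camera has in their place "hand_eye" (4x4, takes a point from camera to tool coordinates, whose origin is the TCP and whose axes are the tool frame's). Camera axes: x right, y up, looking along -z (the intrinsics and any distortion apply to the point x, -y, -z); pixel columns grow to the right and rows downward; lengths in mm; the calibration is good to about 2 mm. A picture is of the moment at which its call begins: read the wrist's pose just before it. camera_params takes no time and is no camera call.
- job_done(): hands the job in, once; it reports no verdict.
The state is a dict: "time_s": time; "qpos": joint angles; "qvel": joint speeds; "effort": joint torques, N m; "ee_pos": TCP position; "ee_rot": TCP orientation; "force": force on the tool from outside, world axes, zero at the start; "torque": the same for the moment, N m; "gripper_width": finger opening in mm.
Only numpy, scipy, OpenCV 4.12 (cv2) and the standard library are available. Lean on these libraries where they do the work, as an engineer would, in place of code of your own. Each camera call takes 0.05 s, during which the arm holds its last target.

## Working session

There is one attempt and no reset: what is moved stays moved. The work goes in short steps, Python scripts to look and compute and a shell command to move; the robot and the scene stay as the last step left them, time stands still between calls to the robot, and variables do not carry over. Pictures are saved under pics/ and viewed, and the job is handed in when it is done.

```bash
ls; mkdir -p pics; python3 - <<'E'
from workcell import *
import cv2
print(state())
for n in ("scene","side","wrist"):
    print(n,camera_params(n))
for n in ("scene","side"):
    cv2.imwrite(f"pics/{n}0.png",cv2.cvtColor(grab_frame(n),cv2.COLOR_RGB2BGR))
E
```

```text
pics
{'time_s': 0.0, 'qpos': array([-1.14385204e+00,  1.83517839e+01,  8.97075175e+01, -1.25755585e-03,
        7.20437810e+01, -1.14556909e+00]), 'qvel': array([ 0.02173042, -0.01139569,  0.12218826,  0.10889672,  0.06870524,
        0.02738101]), 'effort': array([-5.01459035e-04, -4.12465632e+01, -2.31973493e+01,  7.28826877e-02,
        4.58198413e-02, -1.41870069e-04]), 'ee_pos': array([5.74484508e+02, 2.47586482e-02, 2.13111325e+02]), 'ee_rot': array([-90.48105144,  89.89691075, 179.52105437]), 'force': array([-0.33305758,  0.68053918, -0.31346275]), 'torque': array([-0.01117713,  0.02351371, -0.01160797]), 'gripper_width': 91.26079430327016}
scene {'fx': 501.0046748772393, 'fy': 501.0046748772393, 'cx': 324.00976603201883, 'cy': 237.65955497751781, 'position': array([1160.78899724,  759.17153116,  657.14243336]), 'attitude': array([ 57.2724476 ,   0.70760454, 141.88384061])}
side {'fx': 582.5538549529318, 'fy': 582.5538549529318, 'cx': 319.0983579601994, 'cy': 250.20490729100487, 'position': array([549.5223435 , 788.96269937, 733.86571642]), 'attitude': array([  50.91367858,    0.44662144, -178.01280718])}
wrist {'fx': 428.9773457378506, 'fy': 428.9773457378506, 'cx': 318.7443864627763, 'cy': 241.38368586320354, 'hand_eye': array([[-1.81989666e-04,  2.46104358e-01, -9.69243319e-01,
        -1.69888112e+02],
       [ 9.99998292e-01, -1.73793438e-03, -6.29050072e-04,
        -8.24341794e-01],
       [-1.83929325e-03, -9.69241778e-01, -2.46103621e-01,
        -6.83511830e+01],
       [ 0.00000000e+00,  0.00000000e+00,  0.00000000e+00,
         1.00000000e+00]])}
```

View pics/scene0.png

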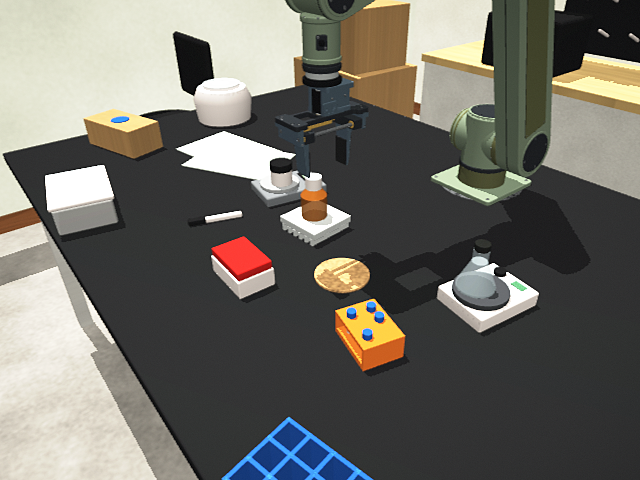

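View pics/side0.png

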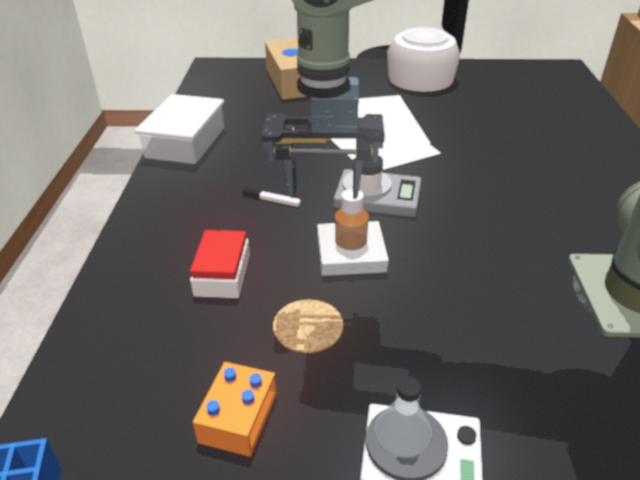

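Both views show everything: the flask and stirrer at the bottom of the side view (400,440), the mat at (308,325), the bottle on the cold block (351,235), and the jar on the balance (372,185). Next I zoom in and overlay the back-projection.

```bash
cat > h.py <<'E'
import numpy as np, cv2
from workcell import *
from scipy.spatial.transform import Rotation as R
def cam(n):
    p=camera_params(n); K=np.array([[p['fx'],0,p['cx']],[0,p['fy'],p['cy']],[0,0,1]])
    if n=='wrist':
        s=state(); T=np.eye(4); T[:3,:3]=R.from_euler('xyz',s['ee_rot'],degrees=True).as_matrix(); T[:3,3]=s['ee_pos']
        T=T@p['hand_eye']
        return K,T[:3,:3],T[:3,3]
    return K,R.from_euler('xyz',p['attitude'],degrees=True).as_matrix(),np.array(p['position'])
def proj(c,P):
    K,Rm,t=c; q=(np.atleast_2d(P)-t)@Rm; q=q*[1,-1,-1]; u=q@K.T; return u[:,:2]/u[:,2:]
def back(c,uv,z):
    K,Rm,t=c; uv=np.atleast_2d(uv).astype(float); d=np.c_[uv,np.ones(len(uv))]@np.linalg.inv(K).T*[1,-1,-1]
    d=d@Rm.T; return t+d*((z-t[2])/d[:,2])[:,None]
def circ(x,y,z,r,n=60):
    a=np.linspace(0,2*np.pi,n); return np.c_[x+r*np.cos(a),y+r*np.sin(a),np.full(n,z)]
E
python3 - <<'E'
import cv2
def crop(n,x0,y0,w,h,k,o):
    im=cv2.imread(f'pics/{n}.png')[y0:y0+h,x0:x0+w]
    cv2.imwrite(f'pics/{o}.png',cv2.resize(im,None,fx=k,fy=k,interpolation=cv2.INTER_CUBIC))
crop('side0',180,140,260,140,3,'s_a')
crop('side0',180,285,320,195,2.5,'s_b')
crop('scene0',180,130,200,140,4,'c_a')
crop('scene0',300,220,250,160,3.2,'c_b')
E
```

```text
(no output)
```

View pics/s_a.png

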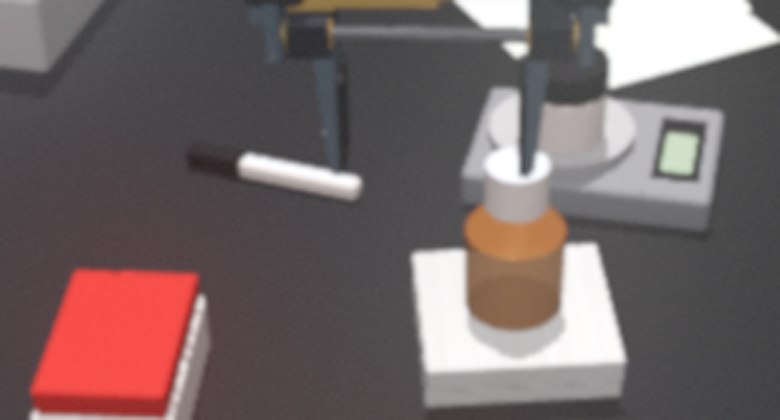

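View pics/s_b.png

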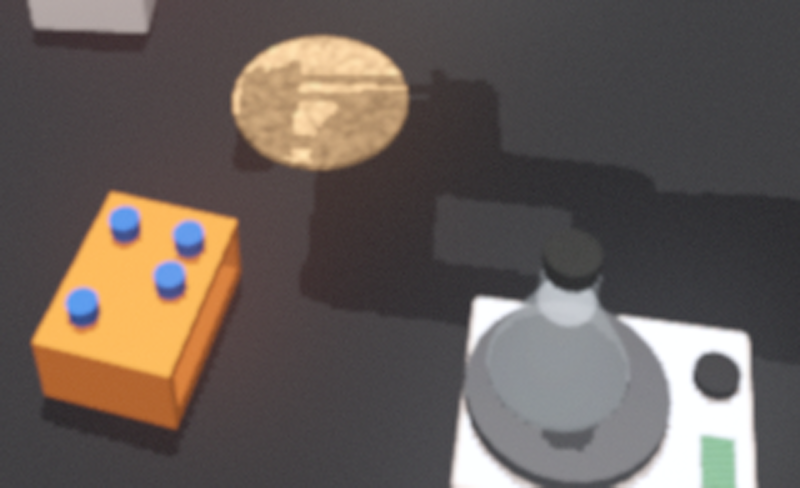

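View pics/c_a.png

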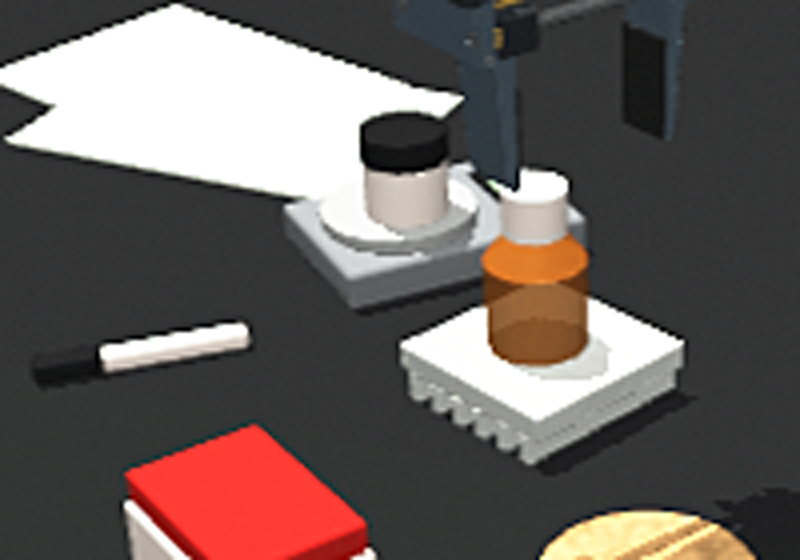

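View pics/c_b.png

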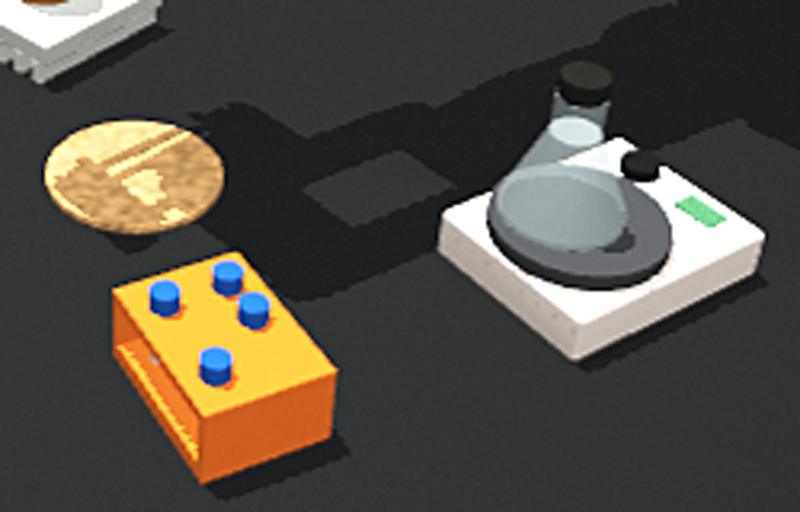

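```bash
cat > fit.py <<'E'
from h import *
from scipy.optimize import least_squares
C={n:cam(n) for n in('scene','side')}
tr={'sa':('side',180,140,3),'sb':('side',180,285,2.5),'ca':('scene',180,130,4),'cb':('scene',300,220,3.2)}
def fx(c,v,ax): n,x0,y0,k=tr[c]; return (v+.5)/k-.5+(x0,y0)[ax]
def bb(c,x,y,z,r):
    u=proj(C[c],circ(x,y,z,r,200)); return dict(l=u[:,0].min(),r=u[:,0].max(),t=u[:,1].min(),b=u[:,1].max())
def fit(name,z,r,obs):
    for sel in (obs,)+tuple([o] for o in obs):
        def f(p):
            e=[]
            for c,d in sel:
                B=bb(tr[c][0],p[0],p[1],z,r); e+=[B[k]-fx(c,v,'tb'.count(k)) for k,v in d.items()]
            return e
        s=least_squares(f,[500,0]); print(name,[c for c,_ in sel],s.x.round(1),np.round(s.fun,1))
fit('mat',6,60,[('sb',dict(l=233,r=409,t=36)),('cb',dict(l=44,r=225,t=121))])
fit('plate',46,55,[('sb',dict(l=464,r=669)),('cb',dict(l=488,r=671,b=278))])
fit('stopper',146,15,[('sb',dict(l=543,r=603,t=229)),('cb',dict(l=558,r=613,t=61))])
fit('cap',142,20,[('sa',dict(l=485,r=550,t=150)),('ca',dict(l=502,r=569,t=170))])
fit('lid',100,31,[('sa',dict(r=607,t=50)),('ca',dict(l=360,r=447,t=112))])
fit('pan',38,54,[('sa',dict(l=489,r=635,b=165)),('ca',dict(l=320,r=478,b=240))])
def pts(name,c,z,L):
    P=back(C[tr[c][0]],[[fx(c,a,0),fx(c,b,1)] for a,b in L],z); print(name,c,P[:,:2].round(1).tolist(),P[:,:2].mean(0).round(1))
pts('cold','sa',36,[(412,252),(597,244),(625,362),(427,373)])
pts('coldLR','ca',36,[(401,348),(685,345)]);pts('coldB','ca',36,[(537,418)])
pts('bal','sa',28,[(490,90),(723,107),(710,210),(465,185)])
pts('stir','sb',34,[(475,297),(749,333)])
pts('stirscene','cb',34,[(440,217),(577,337),(764,237),(620,138)])
pts('marker','sa',8,[(190,155),(362,190)]);pts('marker','ca',8,[(33,368),(250,333)])
pts('tip','ca',62,[(128,480),(255,426),(368,522)]);pts('tip','sa',62,[(72,270),(200,273),(158,402),(35,395)])
pts('rack','sb',50,[(110,192),(238,218),(170,373),(35,342)])
E
python3 fit.py
```

```text
mat ['sb', 'cb'] [598.7  92.7] [-0.  -0.5 -0.2  0.9 -0.2 -0.4]
mat ['sb'] [598.2  93.3] [ 0.2 -0.2  0. ]
mat ['cb'] [600.6  93.8] [ 0.5 -0.5  0.1]
plate ['sb', 'cb'] [454.3 339.1] [-0.6  0.3 -0.6  0.9 -0.6]
plate ['sb'] [453.2 327.6] [-0.  0.]
plate ['cb'] [455.7 339.8] [-0.8  0.8 -0.1]
stopper ['sb', 'cb'] [458.7 329.2] [-0.4 -0.1 -0.6  0.7  0.4 -0.2]
stopper ['sb'] [458.5 330.2] [-0.2  0.2 -0. ]
stopper ['cb'] [459.9 329. ] [ 0.2 -0.2  0. ]
cap ['sa', 'ca'] [ 524.9 -100.5] [-0.3  0.  -0.8  0.2  0.4  0.5]
cap ['sa'] [524.7 -97.8] [-0.2  0.2 -0. ]
cap ['ca'] [ 523.7 -103.3] [-0.1  0.1 -0. ]
lid ['sa', 'ca'] [ 491.6 -290.3] [-0.9 -1.9  0.1  1.6  0.8]
lid ['sa'] [ 490.  -282.3] [0. 0.]
lid ['ca'] [ 489.9 -296.9] [-0.7  0.7 -0.1]
pan ['sa', 'ca'] [ 487.2 -312.7] [-0.1  0.1 -0.1  0.4 -0.2  0. ]
pan ['sa'] [ 487.1 -312.5] [-0.1  0.1 -0. ]
pan ['ca'] [ 487.4 -312.7] [ 0.3 -0.3  0. ]
cold sa [[591.9, -154.1], [467.6, -166.1], [455.8, -42.9], [578.0, -29.3]] [523.3 -98.1]
coldLR ca [[595.2, -149.9], [458.0, -42.2]] [526.6 -96.1]
coldB ca [[579.1, -32.8]] [579.1 -32.8]
bal sa [[540.1, -376.2], [363.3, -355.4], [386.0, -219.2], [557.6, -246.1]] [ 461.7 -299.2]
stir sb [[500.0, 275.7], [347.1, 295.4]] [423.6 285.6]
stirscene cb [[507.2, 277.2], [530.2, 397.7], [369.8, 413.5], [350.9, 296.0]] [439.5 346.1]
marker sa [[765.5, -310.6], [633.1, -267.2]] [ 699.3 -288.9]
marker ca [[764.9, -318.4], [635.2, -269.6]] [ 700.1 -294. ]
tip ca [[809.4, -88.3], [729.5, -92.0], [731.3, 25.1]] [756.7 -51.7]
tip sa [[806.9, -94.4], [724.5, -93.2], [732.6, 31.2], [805.7, 26.9]] [767.4 -32.4]
rack sb [[718.8, 217.7], [639.6, 235.3], [666.3, 341.1], [742.9, 323.9]] [691.9 279.5]
```

```bash
cat > off.py <<'E'
import sys
from h import *
s=state(); M=R.from_euler('xyz',s['ee_rot'],degrees=True).as_matrix()
print('t',round(s['time_s'],2),'tcp',s['ee_pos'].round(1),'F',s['force'].round(1),'w',round(s['gripper_width'],1),'q',s['qpos'].round(0))
print('axes\n',M.T.round(3))
if len(sys.argv)>3: print('offset',((np.array(list(map(float,sys.argv[1:4])))-s['ee_pos'])@M).round(1))
E
python3 off.py 459 329.5 220; python3 -c "
from workcell import *
import cv2
cv2.imwrite('pics/w0.png',cv2.cvtColor(grab_frame('wrist'),cv2.COLOR_RGB2BGR))"
```

```text
t 0.1 tcp [574.6   0.  213.2] F [-0.1 -0.5 -0. ] w 91.2 q [-1. 18. 90. -0. 72. -1.]
axes
 [[-0.002  0.    -1.   ]
 [ 1.     0.    -0.002]
 [ 0.    -1.    -0.   ]]
offset [  -6.6 -115.5 -329.5]
```

View pics/w0.png

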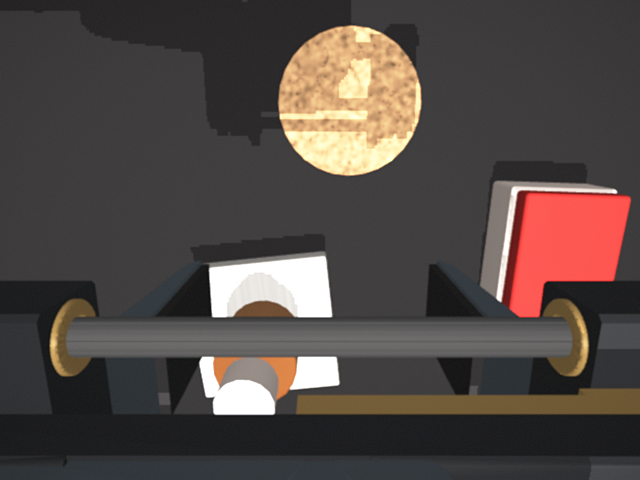

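```bash
python3 -m handwheel '{"gripper":[0,0,0,0,0],"offset":[[-6,-19,-35],[-12,-39,-72],[-18,-58,-108],[-24,-78,-144],[-30,-97,-180]],"rot":[[0,0,0],[0,0,0],[0,0,0],[0,0,0],[0,0,0]]}'; python3 -m handwheel '{"gripper":[0,0,0],"offset":[[-8,-9,-30],[-16,-18,-60],[-16,-18,-60]],"rot":[[0,0,0],[0,0,0],[0,0,0]]}'; cat > look.py <<'E'
import sys
from h import *
n,o=sys.argv[1:3]
c=cam(n); im=cv2.cvtColor(grab_frame(n),cv2.COLOR_RGB2BGR)
np.savez(f'pics/{o}.npz',K=c[0],R=c[1],t=c[2])
cv2.imwrite(f'pics/{o}_raw.png',im)
# args: x,y,z,r circles to overlay
for a in sys.argv[3:]:
    x,y,z,r=map(float,a.split(','))
    u=proj(c,circ(x,y,z,r)); cv2.polylines(im,[np.int32(u*8)],True,(0,255,0) if z<60 else (255,0,255),1,cv2.LINE_AA,3)
cv2.imwrite(f'pics/{o}.png',im); s=state(); print(s['ee_pos'].round(1),s['time_s'])
E
python3 look.py wrist w1 455,339,46,55 459,329.5,146,15
```

```text
time_s: 0.57
ee_pos: [476.6, 181.2, 244.0]
ee_rot: [-77.8, 90.0, -167.9]
force: [0.7, 0.8, 0.4]
gripper_width: 90.8
time_s: 0.82
ee_pos: [458.9, 244.9, 261.4]
ee_rot: [155.5, 89.7, 65.7]
force: [0.1, 0.3, 0.0]
gripper_width: 91.3
[459.4 242.3 260.5] 0.8667
```

View pics/w1.png

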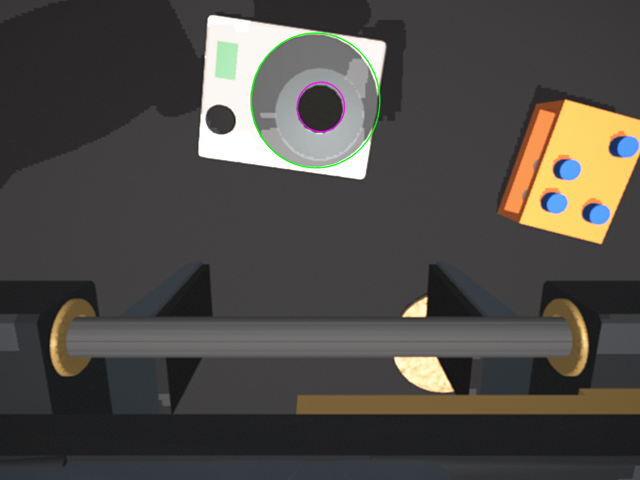

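Both overlays match: the plate is at pixel (315,100) and the stopper at (321,107). Grasping the neck next.

```bash
python3 -m handwheel '{"gripper":[0,0,0,0],"offset":[[15,0,-30],[30,-1,-60],[45,-1,-89],[45,-1,-89]],"rot":[[0,0,0],[0,0,0],[0,0,0],[0,0,0]]}' 20; python3 -m handwheel '{"gripper":[0,0,0,0,0],"offset":[[30,0,0],[60,0,0],[90,0,0],[106,0,0],[106,0,0]],"rot":[[0,0,0],[0,0,0],[0,0,0],[0,0,0],[0,0,0]]}'; python3 off.py 459 329.5 109; python3 look.py side s1
```

```text
time_s: 1.2
ee_pos: [457.9, 331.1, 210.9]
ee_rot: [-72.1, 89.7, -162.0]
force: [-0.4, -0.6, 0.6]
gripper_width: 91.6
time_s: 1.62
ee_pos: [457.0, 325.8, 104.8]
ee_rot: [-51.4, 89.4, -141.4]
force: [-0.2, -1.3, 0.5]
gripper_width: 91.4
t 1.62 tcp [457.  325.8 104.8] F [-0.2 -1.3  0.5] w 91.4 q [ 34.  23. 100.  -0.  58.  34.]
axes
 [[-0.008 -0.006 -1.   ]
 [ 1.    -0.001 -0.008]
 [-0.001 -1.     0.006]]
offset [-4.3  2.  -3.7]
[458.3 327.  107.2] 1.6667
```

View pics/s1.png

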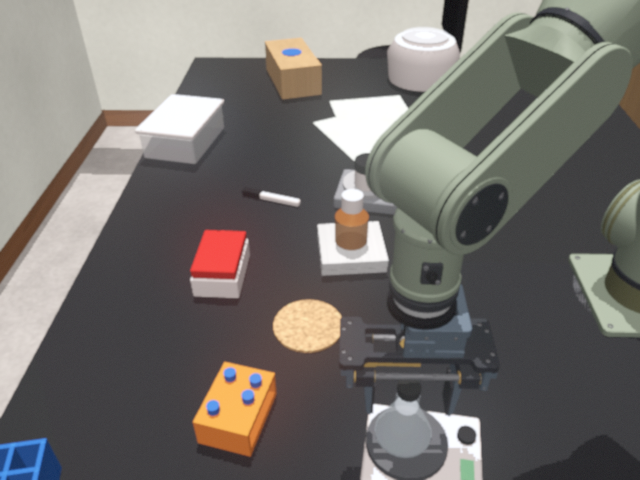

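```bash
python3 -m handwheel '{"gripper":[0.4,0.8,0.8,0.8,0.8],"offset":[[0,0,0],[0,0,0],[0,0,0],[0,0,0],[0,0,0]],"rot":[[0,0,0],[0,0,0],[0,0,0],[0,0,0],[0,0,0]]}' 20;python3 -m handwheel '{"gripper":[0.9,1,1,1,1],"offset":[[0,0,0],[0,0,0],[0,0,0],[0,0,0],[0,0,0]],"rot":[[0,0,0],[0,0,0],[0,0,0],[0,0,0],[0,0,0]]}' 20; python3 off.py 459 329.5 109
```

```text
time_s: 2.08
ee_pos: [459.4, 329.2, 109.9]
ee_rot: [121.7, 89.9, 31.7]
force: [0.3, -1.0, 0.6]
gripper_width: 61.1
time_s: 2.5
ee_pos: [459.0, 329.1, 108.9]
ee_rot: [80.4, 90.0, -9.6]
force: [0.8, -0.5, 0.5]
gripper_width: 29.7
t 2.5 tcp [459.  329.1 108.9] F [ 0.8 -0.5  0.5] w 29.7 q [ 34.  22. 100.  -0.  58.  34.]
axes
 [[ 0. -0. -1.]
 [ 1.  0.  0.]
 [ 0. -1.  0.]]
offset [-0.1 -0.  -0.4]
```

```bash
python3 -m handwheel '{"gripper":[1,1,1,1,1],"offset":[[0,0,0],[-8,0,0],[-24,0,0],[-42,0,0],[-60,0,0]],"rot":[[0,0,0],[0,0,0],[0,0,0],[0,0,0],[0,0,0]]}' 25; python3 -m handwheel '{"gripper":[1,1,1,1,1],"offset":[[0,4,7],[0,14,24],[0,28,47],[0,42,71],[0,57,96]],"rot":[[0,0,0],[0,0,0],[0,0,0],[0,0,0],[0,0,0]]}'; python3 -m handwheel '{"gripper":[1,1,1,1,1],"offset":[[0,15,25],[0,30,51],[0,45,77],[0,59,101],[0,69,118]],"rot":[[0,0,0],[0,0,0],[0,0,0],[0,0,0],[0,0,0]]}'; python3 -m handwheel '{"gripper":[1,1,1,1,1],"offset":[[0,8,13],[0,12,19],[0,14,22],[0,14,22],[0,14,22]],"rot":[[0,0,0],[0,0,0],[0,0,0],[0,0,0],[0,0,0]]}'; python3 off.py 599 93 70; python3 look.py side s2
```

```text
time_s: 2.92
ee_pos: [458.7, 328.8, 169.7]
ee_rot: [-53.8, 89.9, -143.8]
force: [0.5, -0.5, -2.0]
gripper_width: 29.5
time_s: 3.33
ee_pos: [516.0, 231.5, 168.2]
ee_rot: [-56.0, 89.9, -146.0]
force: [1.1, 0.5, -1.0]
gripper_width: 29.3
time_s: 3.75
ee_pos: [585.7, 112.0, 168.0]
ee_rot: [-34.8, 89.9, -124.9]
force: [0.2, 0.8, -1.4]
gripper_width: 29.6
time_s: 4.17
ee_pos: [598.5, 93.7, 168.8]
ee_rot: [-120.5, 90.0, 149.6]
force: [-0.2, 0.1, -1.6]
gripper_width: 29.6
t 4.17 tcp [598.5  93.7 168.8] F [-0.2  0.1 -1.6] w 29.6 q [ 8. 23. 89.  0. 68.  8.]
axes
 [[-0.001  0.    -1.   ]
 [ 1.     0.001 -0.001]
 [ 0.001 -1.    -0.   ]]
offset [98.8  0.6  0.8]
[598.5  94.  168.9] 4.2167
```

View pics/s2.png

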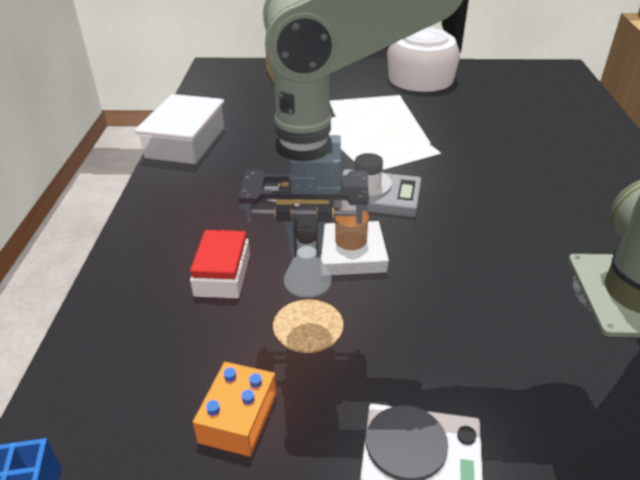

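The flask hangs upright over the mat, with its foot at pixel (307,280). Lowering it.

```bash
python3 -m handwheel '{"gripper":[1,1,1,1,1],"offset":[[10,0,0],[30,0,0],[52,0,0],[74,0,0],[86,0,0]],"rot":[[0,0,0],[0,0,0],[0,0,0],[0,0,0],[0,0,0]]}'; python3 -m handwheel '{"gripper":[1,1,1,1,1],"offset":[[5,0,0],[8,0,0],[11,0,0],[13,0,0],[14,0,0]],"rot":[[0,0,0],[0,0,0],[0,0,0],[0,0,0],[0,0,0]]}';python3 -m handwheel '{"gripper":[1,1,1],"offset":[[0,0,0],[0,0,0],[0,0,0]],"rot":[[0,0,0],[0,0,0],[0,0,0]]}'; python3 fit.py | head -0; python3 - <<'E'
exec(open('fit.py').read().split("fit('mat'")[0])
im=cv2.imread('pics/s2_raw.png')
cv2.imwrite('pics/s2a.png',cv2.resize(im[140:240,320:440],None,fx=6,fy=6,interpolation=cv2.INTER_CUBIC))
cv2.imwrite('pics/s2b.png',cv2.resize(im[390:480,350:490],None,fx=5,fy=5,interpolation=cv2.INTER_CUBIC))
E
```

```text
time_s: 4.63
ee_pos: [596.9, 93.6, 79.9]
ee_rot: [-83.3, 89.7, -173.2]
force: [-1.4, -0.2, -1.0]
gripper_width: 29.6
time_s: 5.05
ee_pos: [599.5, 93.2, 69.5]
ee_rot: [99.0, 89.9, 9.0]
force: [0.2, -0.2, -0.4]
gripper_width: 30.1
time_s: 5.3
ee_pos: [599.3, 93.0, 69.5]
ee_rot: [98.5, 89.9, 8.5]
force: [-0.7, -0.5, -1.0]
gripper_width: 29.8Exception ignored on flushing sys.stdout:
BrokenPipeError: [Errno 32] Broken pipe
```

View pics/s2a.png

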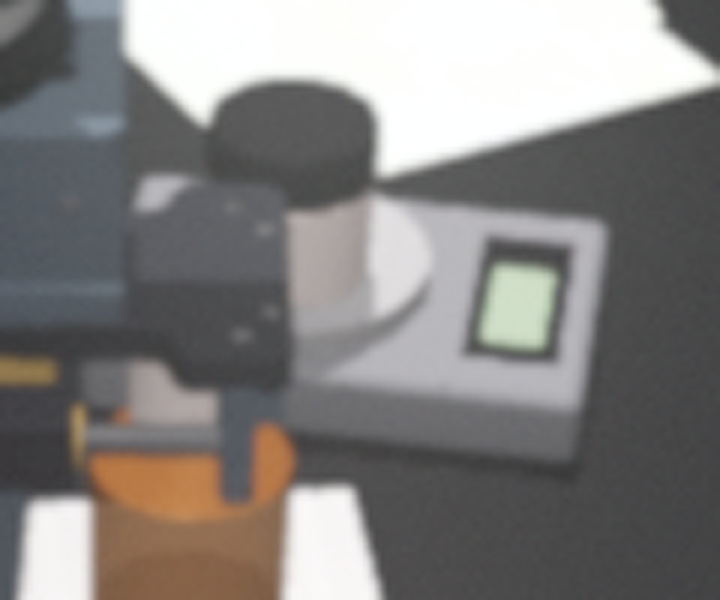

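View pics/s2b.png

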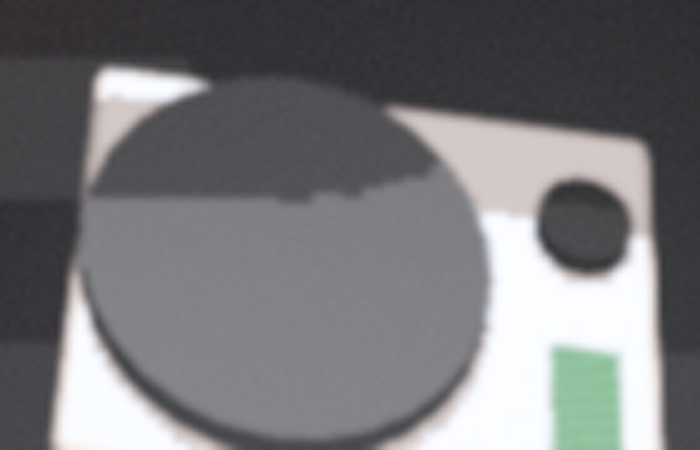

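```bash
python3 -m handwheel '{"gripper":[0.8,0.6,0.3,0,0],"offset":[[0.5,0,0],[0.5,0,0],[0.5,0,0],[0.5,0,0],[0.5,0,0]],"rot":[[0,0,0],[0,0,0],[0,0,0],[0,0,0],[0,0,0]]}';python3 -m handwheel '{"gripper":[0,0,0,0,0],"offset":[[0,0,0],[0,0,0],[0,0,0],[0,0,0],[0,0,0]],"rot":[[0,0,0],[0,0,0],[0,0,0],[0,0,0],[0,0,0]]}';  python3 -m handwheel '{"gripper":[0,0,0,0,0],"offset":[[-10,0,0],[-35,0,0],[-65,0,0],[-95,0,0],[-95,0,0]],"rot":[[0,0,0],[0,0,0],[0,0,0],[0,0,0],[0,0,0]]}';python3 - <<'E'
exec(open('fit.py').read().split("fit('mat'")[0])
tr['a']=('side',320,140,6);tr['b']=('side',350,390,5)
fit('lid',100,31,[('a',dict(l=208,r=377,t=80)),('ca',dict(l=360,r=447,t=112))])
fit('plate',46,55,[('b',dict(l=78,r=488,t=76,b=439)),('cb',dict(l=488,r=671,b=278))])
E
python3 off.py 524.5 -100 175; python3 look.py scene c3 599,93,6,38 599,93,106,15
```

```text
time_s: 5.72
ee_pos: [599.1, 93.0, 68.6]
ee_rot: [97.0, 90.0, 7.0]
force: [-0.3, -0.3, -0.7]
gripper_width: 53.3
time_s: 6.13
ee_pos: [599.0, 93.0, 68.5]
ee_rot: [101.8, 90.0, 11.8]
force: [0.6, -0.7, 0.1]
gripper_width: 87.0
time_s: 6.55
ee_pos: [602.8, 93.6, 170.9]
ee_rot: [98.1, 89.2, 8.1]
force: [1.0, 0.6, 1.6]
gripper_width: 91.4
lid ['a', 'ca'] [ 487.8 -298.6] [-0.7  0.3 -0.4 -0.3  0.9 -0.5]
lid ['a'] [ 487.3 -297.2] [-0.5  0.5 -0. ]
lid ['ca'] [ 489.9 -296.9] [-0.7  0.7 -0.1]
plate ['b', 'cb'] [454.6 339.8] [-0.7  0.3 -0.3 -0.1 -0.4  1.2 -0.4]
plate ['b'] [454.3 340.1] [-0.5  0.5 -0.1  0.1]
plate ['cb'] [455.7 339.8] [-0.8  0.8 -0.1]
t 6.55 tcp [602.8  93.6 170.9] F [1.  0.6 1.6] w 91.4 q [ 8. 23. 89.  0. 67.  8.]
axes
 [[ 0.013  0.002 -1.   ]
 [ 1.    -0.     0.013]
 [-0.    -1.    -0.002]]
offset [ -5.5 -78.3 193.6]
[601.4  93.3 168. ] 6.6
```

View pics/c3.png

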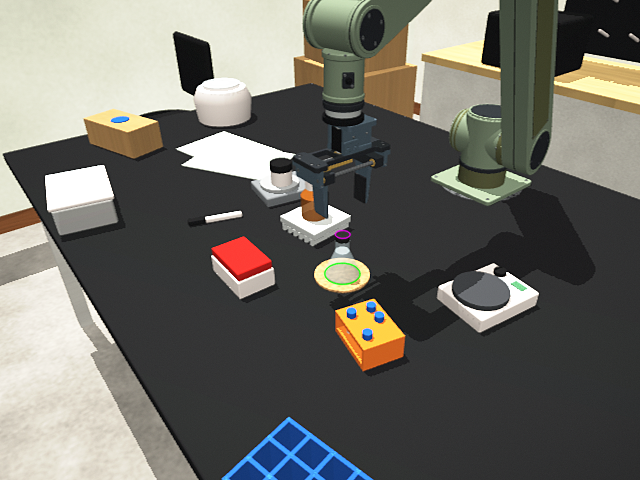

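The flask stands upright and centred on the mat, and the overlay matches. Now the bottle.

```bash
python3 -m handwheel '{"gripper":[0,0,0,0,0],"offset":[[-15,-10,25],[-15,-22,58],[-15,-36,95],[-15,-51,132],[-15,-65,168]],"rot":[[0,0,0],[0,0,0],[0,0,0],[0,0,0],[0,0,0]]}' 25; python3 -m handwheel '{"gripper":[0,0,0,0],"offset":[[0,-7,18],[0,-10,25],[0,-10,25],[0,-10,25]],"rot":[[0,0,0],[0,0,0],[0,0,0],[0,0,0]]}'; python3 off.py 524.5 -100 116; python3 look.py side s4 524.5,-100,142,20 524.5,-100,36,32;  python3 look.py scene c4 524.5,-100,142,20 524.5,-100,36,32
```

```text
time_s: 7.02
ee_pos: [532.4, -76.2, 177.9]
ee_rot: [-91.3, 89.9, 178.7]
force: [0.7, 0.3, 1.0]
gripper_width: 91.3
time_s: 7.35
ee_pos: [524.1, -99.5, 178.2]
ee_rot: [-169.5, 89.9, 100.4]
force: [0.0, 0.1, 0.7]
gripper_width: 91.2
t 7.35 tcp [524.1 -99.5 178.2] F [0.  0.1 0.7] w 91.2 q [-12.  16.  98.   0.  66. -12.]
axes
 [[-0.     0.001 -1.   ]
 [ 1.    -0.001 -0.   ]
 [-0.001 -1.    -0.001]]
offset [62.2  0.4  0.6]
[524.4 -99.  178.2] 7.4
[524.5 -98.8 178.2] 7.45
```

```bash
python3 -c "
import cv2
a=cv2.imread('pics/s4.png')[150:290,260:440];b=cv2.imread('pics/c4.png')[130:270,230:410]
cv2.imwrite('pics/m4.png',cv2.resize(cv2.hconcat([a,b]),None,fx=2.2,fy=2.2,interpolation=cv2.INTER_CUBIC))"
```

```text
(no output)
```

View pics/m4.png

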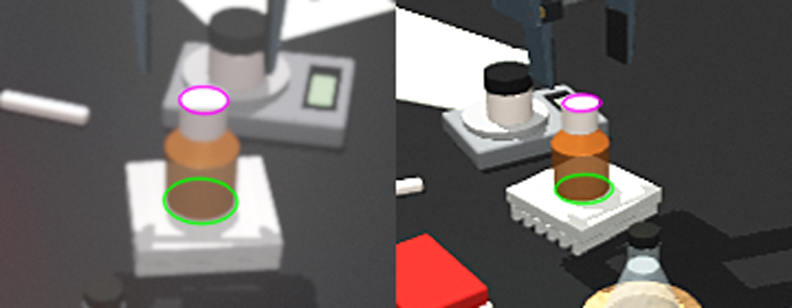

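```bash
python3 -m handwheel '{"gripper":[0,0,0,0,0],"offset":[[12,0,0],[32,0,0],[52,0,0],[62,0,0],[62,0,0]],"rot":[[0,0,0],[0,0,0],[0,0,0],[0,0,0],[0,0,0]]}' 35;python3 -m handwheel '{"gripper":[0.3,0.6,0.8,0.9,0.9],"offset":[[0,0,0],[0,0,0],[0,0,0],[0,0,0],[0,0,0]],"rot":[[0,0,0],[0,0,0],[0,0,0],[0,0,0],[0,0,0]]}'; python3 -m handwheel '{"gripper":[1,1,1,1,1],"offset":[[0,0,0],[0,0,0],[0,0,0],[0,0,0],[0,0,0]],"rot":[[0,0,0],[0,0,0],[0,0,0],[0,0,0],[0,0,0]]}'; python3 off.py 524.5 -100 116
```

```text
time_s: 7.87
ee_pos: [522.7, -98.6, 114.1]
ee_rot: [-104.4, 89.7, 165.7]
force: [-0.0, -0.8, -0.4]
gripper_width: 91.3
time_s: 8.28
ee_pos: [524.4, -100.1, 117.2]
ee_rot: [78.8, 89.9, -11.2]
force: [-0.8, 0.1, -1.0]
gripper_width: 60.6
time_s: 8.7
ee_pos: [524.5, -100.1, 116.7]
ee_rot: [81.3, 89.9, -8.7]
force: [1.2, 0.5, 0.8]
gripper_width: 39.7
t 8.7 tcp [ 524.5 -100.1  116.7] F [1.2 0.5 0.8] w 39.7 q [-12.  19. 103.   0.  57. -12.]
axes
 [[ 0.001 -0.    -1.   ]
 [ 1.    -0.     0.001]
 [-0.    -1.     0.   ]]
offset [ 0.7  0.  -0.1]
```

```bash
python3 -m handwheel '{"gripper":[1,1,1,1,1],"offset":[[0,0,0],[-10,0,0],[-30,0,0],[-52,0,0],[-70,0,0]],"rot":[[0,0,0],[0,0,0],[0,0,0],[0,0,0],[0,0,0]]}'; python3 -m handwheel '{"gripper":[1,1,1,1,1],"offset":[[0,-1,-8],[0,-4,-26],[0,-8,-50],[0,-12,-75],[0,-16,-100]],"rot":[[0,0,0],[0,0,0],[0,0,0],[0,0,0],[0,0,0]]}'; python3 -m handwheel '{"gripper":[1,1,1,1,1],"offset":[[0,-4,-26],[0,-8,-52],[0,-12,-78],[0,-17,-104],[0,-21,-130]],"rot":[[0,0,0],[0,0,0],[0,0,0],[0,0,0],[0,0,0]]}';  python3 -m handwheel '{"gripper":[1,1,1,1,1],"offset":[[0,-4,-26],[0,-8,-52],[0,-12,-78],[0,-17,-104],[0,-21,-130]],"rot":[[0,0,0],[0,0,0],[0,0,0],[0,0,0],[0,0,0]]}';  python3 -m handwheel '{"gripper":[1,1,1,1,1],"offset":[[0,-4,-25],[0,-8,-50],[0,-11,-68],[0,-12,-77],[0,-12,-80]],"rot":[[0,0,0],[0,0,0],[0,0,0],[0,0,0],[0,0,0]]}'; python3 -m handwheel '{"gripper":[1,1,1],"offset":[[0,0,0],[0,0,0],[0,0,0]],"rot":[[0,0,0],[0,0,0],[0,0,0]]}'; python3 off.py 454.5 340 126.5; python3 look.py side s5 454.5,340,46,55; python3 look.py scene c5 454.5,340,46,55 454.5,340,106,32
```

```text
time_s: 9.12
ee_pos: [523.4, -99.9, 187.6]
ee_rot: [-101.6, 89.9, 168.4]
force: [-0.2, 0.8, -2.5]
gripper_width: 39.4
time_s: 9.53
ee_pos: [506.3, 1.4, 185.2]
ee_rot: [-97.8, 89.8, 172.2]
force: [0.4, -0.4, -2.1]
gripper_width: 39.0
time_s: 9.95
ee_pos: [485.0, 131.4, 185.2]
ee_rot: [-81.0, 89.8, -171.0]
force: [0.3, 0.6, -1.6]
gripper_width: 39.2
time_s: 10.37
ee_pos: [464.0, 261.1, 185.1]
ee_rot: [-65.9, 89.8, -155.9]
force: [0.6, 0.0, -2.5]
gripper_width: 39.5
time_s: 10.78
ee_pos: [452.7, 341.0, 185.3]
ee_rot: [-58.4, 89.9, -148.2]
force: [0.6, -0.8, -3.1]
gripper_width: 39.0
time_s: 11.03
ee_pos: [454.0, 338.8, 186.3]
ee_rot: [-25.7, 89.9, -115.7]
force: [0.2, -0.0, -2.8]
gripper_width: 39.3
t 11.03 tcp [454.  338.8 186.3] F [ 0.2 -0.  -2.8] w 39.3 q [36. 19. 93. -0. 68. 36.]
axes
 [[-0.    -0.001 -1.   ]
 [ 1.    -0.001 -0.   ]
 [-0.001 -1.     0.001]]
offset [59.8  0.5 -1.2]
[454.2 338.9 186.4] 11.0833
[454.2 339.  186.5] 11.1333
```

```bash
python3 -c "
import cv2
a=cv2.imread('pics/s5.png')[280:480,260:500];b=cv2.imread('pics/c5.png')[170:370,320:560]
cv2.imwrite('pics/m5.png',cv2.resize(cv2.hconcat([a,b]),None,fx=1.66,fy=1.66,interpolation=cv2.INTER_CUBIC))"
```

```text
(no output)
```

View pics/m5.png

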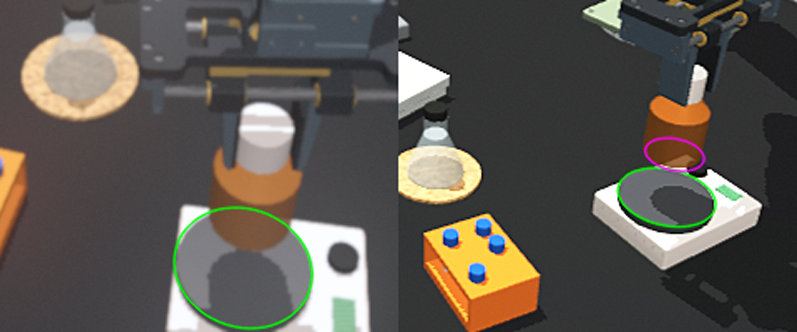

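```bash
python3 -m handwheel '{"gripper":[1,1,1,1,1],"offset":[[8,0,0],[22,0,0],[36,0,0],[46,0,0],[50,0,0]],"rot":[[0,0,0],[0,0,0],[0,0,0],[0,0,0],[0,0,0]]}'; python3 -m handwheel '{"gripper":[1,1,1,1,1],"offset":[[3,0,0],[6,0,0],[8,0,0],[9,0,0],[10,0,0]],"rot":[[0,0,0],[0,0,0],[0,0,0],[0,0,0],[0,0,0]]}';python3 -m handwheel '{"gripper":[1,1,1],"offset":[[0,0,0],[0,0,0],[0.4,0,0]],"rot":[[0,0,0],[0,0,0],[0,0,0]]}'; python3 off.py 454.5 340 126.5; python3 look.py scene c6 454.5,340,46,32 454.5,340,152,20;python3 look.py side s6 454.5,340,46,32 454.5,340,152,20
python3 -c "
import cv2
a=cv2.imread('pics/s6.png')[280:480,260:500];b=cv2.imread('pics/c6.png')[170:370,320:560]
cv2.imwrite('pics/m6.png',cv2.resize(cv2.hconcat([a,b]),None,fx=1.66,fy=1.66,interpolation=cv2.INTER_CUBIC))"
```

```text
time_s: 11.55
ee_pos: [453.1, 339.0, 134.4]
ee_rot: [-52.2, 89.8, -142.2]
force: [-0.4, -0.2, -3.2]
gripper_width: 39.4
time_s: 11.97
ee_pos: [454.3, 340.2, 126.8]
ee_rot: [123.0, 89.9, 33.0]
force: [0.0, -0.2, -3.1]
gripper_width: 39.6
time_s: 12.22
ee_pos: [454.3, 340.2, 126.7]
ee_rot: [126.9, 89.9, 36.9]
force: [-1.3, -0.3, 1.8]
gripper_width: 39.5
t 12.22 tcp [454.3 340.2 126.7] F [-1.3 -0.3  1.8] w 39.5 q [36. 22. 98.  0. 60. 36.]
axes
 [[ 0.001  0.001 -1.   ]
 [ 1.     0.     0.001]
 [ 0.    -1.    -0.001]]
offset [0.2 0.2 0.2]
[454.2 340.2 126.7] 12.2667
[454.2 340.2 126.7] 12.3167
```

View pics/m6.png

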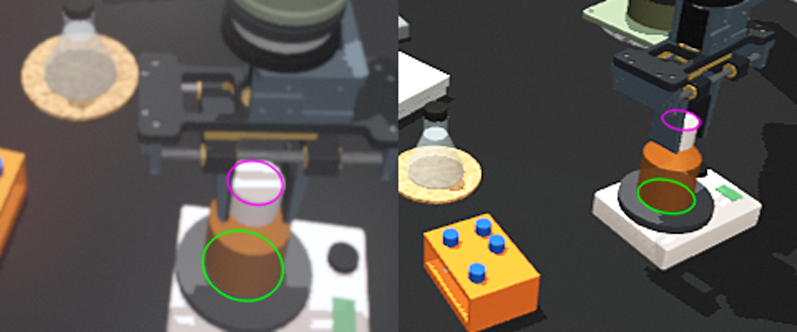

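Allowing for perspective along its axis, the bottle is centred (cap at 257 against a predicted 255). Force shows it is supported, so I'm releasing.

```bash
python3 -m handwheel '{"gripper":[0.85,0.7,0.4,0,0],"offset":[[0,0,0],[0,0,0],[0,0,0],[0,0,0],[0,0,0]],"rot":[[0,0,0],[0,0,0],[0,0,0],[0,0,0],[0,0,0]]}';python3 -m handwheel '{"gripper":[0,0,0,0],"offset":[[0,0,0],[0,0,0],[0,0,0],[0,0,0]],"rot":[[0,0,0],[0,0,0],[0,0,0],[0,0,0]]}';  python3 -m handwheel '{"gripper":[0,0,0,0,0],"offset":[[-8,0,0],[-26,0,0],[-48,0,0],[-62,0,0],[-64,0,0]],"rot":[[0,0,0],[0,0,0],[0,0,0],[0,0,0],[0,0,0]]}'; python3 off.py 488 -298 180; python3 look.py scene c7 454.5,340,46,32 454.5,340,152,20;python3 look.py side s7 454.5,340,46,32 454.5,340,152,20
python3 -c "
import cv2
a=cv2.imread('pics/s7.png')[280:480,260:500];b=cv2.imread('pics/c7.png')[170:370,320:560]
cv2.imwrite('pics/m7.png',cv2.resize(cv2.hconcat([a,b]),None,fx=1.66,fy=1.66,interpolation=cv2.INTER_CUBIC))"
```

```text
time_s: 12.73
ee_pos: [454.1, 340.0, 126.0]
ee_rot: [98.5, 90.0, 8.5]
force: [-0.5, 0.3, -0.8]
gripper_width: 56.8
time_s: 13.07
ee_pos: [454.0, 340.0, 126.0]
ee_rot: [84.2, 90.0, -5.8]
force: [0.2, 0.3, -0.8]
gripper_width: 83.1
time_s: 13.48
ee_pos: [455.6, 341.1, 193.7]
ee_rot: [125.4, 89.6, 35.4]
force: [0.3, -0.1, -0.5]
gripper_width: 91.0
t 13.48 tcp [455.6 341.1 193.7] F [ 0.3 -0.1 -0.5] w 91.0 q [36. 18. 93. -0. 69. 36.]
axes
 [[ 0.006  0.004 -1.   ]
 [ 1.    -0.     0.006]
 [-0.    -1.    -0.004]]
offset [ 11.4  32.4 639.2]
[455.  340.7 192.4] 13.5333
[454.3 340.2 190.8] 13.5833
```

View pics/m7.png

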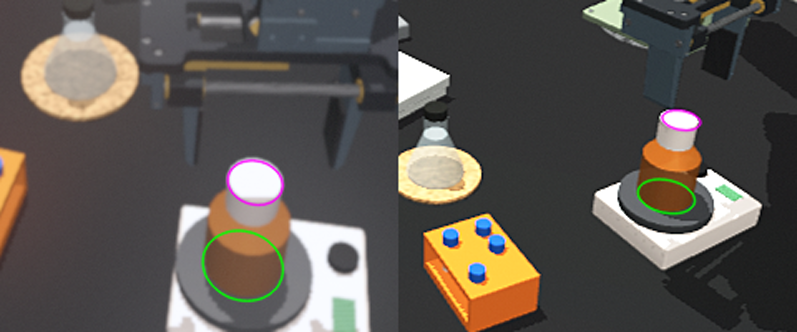

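```bash
python3 -m handwheel '{"gripper":[0,0,0,0,0],"offset":[[0,1,20],[0,3,56],[0,5,94],[0,7,132],[0,9,170]],"rot":[[0,0,0],[0,0,0],[0,0,0],[0,0,0],[0,0,0]]}' 30; python3 -m handwheel '{"gripper":[0,0,0,0,0],"offset":[[0,2,38],[0,4,76],[0,6,114],[0,8,152],[0,10,190]],"rot":[[0,0,0],[0,0,0],[0,0,0],[0,0,0],[0,0,0]]}'; python3 -m handwheel '{"gripper":[0,0,0,0,0],"offset":[[0,2,38],[0,4,76],[0,6,114],[0,8,152],[0,10,186]],"rot":[[0,0,0],[0,0,0],[0,0,0],[0,0,0],[0,0,0]]}';  python3 -m handwheel '{"gripper":[0,0,0,0,0],"offset":[[0,2,30],[0,4,60],[0,5,82],[0,5,92],[0,5,92]],"rot":[[0,0,0],[0,0,0],[0,0,0],[0,0,0],[0,0,0]]}'; python3 off.py 488 -298 180;python3 look.py scene c8 488,-298,38,30 488,-298,100,31 487,-312.6,38,54;python3 look.py side s8 488,-298,38,30 488,-298,100,31 487,-312.6,38,54
python3 -c "
import cv2
a=cv2.imread('pics/s8.png')[120:260,280:460];b=cv2.imread('pics/c8.png')[110:250,190:370]
cv2.imwrite('pics/m8.png',cv2.resize(cv2.hconcat([a,b]),None,fx=2.2,fy=2.2,interpolation=cv2.INTER_CUBIC))"
```

```text
time_s: 14.0
ee_pos: [461.9, 168.3, 188.7]
ee_rot: [-67.7, 89.8, -157.6]
force: [0.1, 0.0, -0.6]
gripper_width: 91.3
time_s: 14.42
ee_pos: [471.9, -21.7, 188.9]
ee_rot: [-95.3, 89.9, 174.7]
force: [0.5, -0.3, -0.5]
gripper_width: 91.2
time_s: 14.83
ee_pos: [481.9, -208.0, 188.7]
ee_rot: [-110.0, 89.9, 159.9]
force: [1.1, -0.5, 0.4]
gripper_width: 91.2
time_s: 15.25
ee_pos: [487.4, -299.4, 188.6]
ee_rot: [-117.8, 89.9, 152.1]
force: [0.5, -0.1, -0.6]
gripper_width: 91.3
t 15.25 tcp [ 487.4 -299.4  188.6] F [ 0.5 -0.1 -0.6] w 91.3 q [-33.  19.  92.  -0.  69. -33.]
axes
 [[-0.002  0.001 -1.   ]
 [ 1.    -0.002 -0.002]
 [-0.002 -1.    -0.001]]
offset [ 8.6  0.6 -1.4]
[ 487.4 -297.8  188.8] 15.3
[ 487.5 -296.9  189.2] 15.35
```

View pics/m8.png

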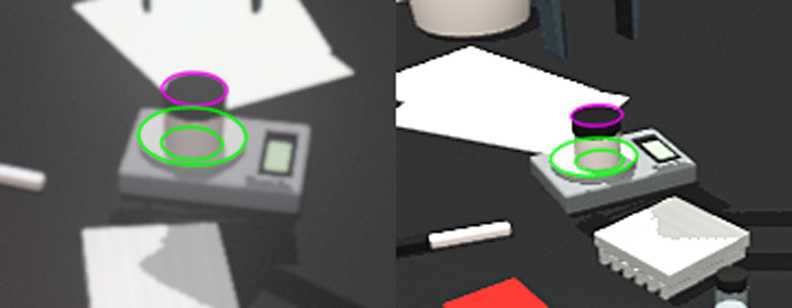

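```bash
python3 -m handwheel '{"gripper":[0,0,0,0,0],"offset":[[15,0,0],[45,0,0],[75,0,0],[100,0,0],[112,0,0]],"rot":[[0,0,0],[0,0,0],[0,0,0],[0,0,0],[0,0,0]]}' 30;python3 -m handwheel '{"gripper":[0,0,0.3,0.5,0.5],"offset":[[0,0,0],[0,0,0],[0,0,0],[0,0,0],[0,0,0]],"rot":[[0,0,0],[0,0,0],[0,0,0],[0,0,0],[0,0,0]]}'; python3 -m handwheel '{"gripper":[0.7,0.7,0.7,0.7,0.7],"offset":[[0,0,0],[0,0,0],[0,0,0],[0,0,0],[0,0,0]],"rot":[[0,0,0],[0,0,0],[0,0,0],[0,0,0],[0,0,0]]}'; python3 off.py 488 -298 78
python3 -c "
import cv2
a=cv2.imread('pics/s8_raw.png')[210:280,310:400];b=cv2.imread('pics/c8_raw.png')[190:260,270:360]
cv2.imwrite('pics/m9.png',cv2.resize(cv2.vconcat([a,b]),None,fx=4,fy=4,interpolation=cv2.INTER_CUBIC))"
```

```text
time_s: 15.77
ee_pos: [486.1, -294.7, 74.9]
ee_rot: [-127.6, 89.6, 142.5]
force: [-0.4, 0.6, -0.1]
gripper_width: 90.8
time_s: 16.18
ee_pos: [488.8, -298.1, 79.5]
ee_rot: [60.8, 89.8, -29.2]
force: [0.2, -0.4, 0.5]
gripper_width: 74.3
time_s: 16.6
ee_pos: [488.1, -298.2, 78.8]
ee_rot: [58.8, 90.0, -31.2]
force: [-1.4, 0.7, 6.1]
gripper_width: 61.5
t 16.6 tcp [ 488.1 -298.2   78.8] F [-1.4  0.7  6.1] w 61.5 q [-33.  25. 101.   0.  54. -33.]
axes
 [[ 0.001 -0.    -1.   ]
 [ 1.    -0.     0.001]
 [-0.    -1.     0.   ]]
offset [ 0.8 -0.1 -0.2]
```

View pics/m9.png

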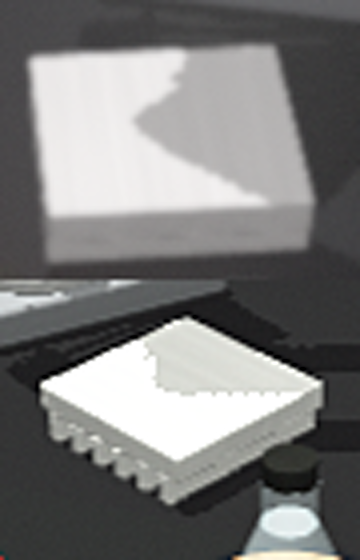

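```bash
python3 - <<'E'
exec(open('fit.py').read().split("fit('mat'")[0])
def pts(name,c,z,L):
    P=back(C[tr[c][0]],[[fx(c,a,0),fx(c,b,1)] for a,b in L],z); print(name,P[:,:2].round(1).tolist(),P[:,:2].mean(0).round(1))
tr['a']=('side',310,210,4);tr['b']=('scene',270,190,4)
pts('side','a',36,[(28,56),(275,45),(315,204),(49,219)])
pts('scene','b',36,[(40,104),(187,38),(323,102),(180,182)])
E
python3 off.py 488 -298 78
```

```text
side [[592.7, -154.2], [468.1, -166.6], [455.1, -42.1], [578.2, -28.2]] [523.5 -97.8]
scene [[593.0, -154.4], [471.0, -164.8], [456.5, -45.7], [580.3, -28.3]] [525.2 -98.3]
t 16.6 tcp [ 488.1 -298.2   78.8] F [-1.4  0.7  6.1] w 61.5 q [-33.  25. 101.   0.  54. -33.]
axes
 [[ 0.001 -0.    -1.   ]
 [ 1.    -0.     0.001]
 [-0.    -1.     0.   ]]
offset [ 0.8 -0.1 -0.2]
```

```bash
python3 -m handwheel '{"gripper":[0.7,0.7,0.7,0.7,0.7],"offset":[[0,0,0],[-8,0,0],[-24,0,0],[-44,0,0],[-60,0,0]],"rot":[[0,0,0],[0,0,0],[0,0,0],[0,0,0],[0,0,0]]}';  python3 -m handwheel '{"gripper":[0.7,0.7,0.7,0.7,0.7],"offset":[[0,1,-7],[0,5,-25],[0,9,-50],[0,13,-75],[0,18,-100]],"rot":[[0,0,0],[0,0,0],[0,0,0],[0,0,0],[0,0,0]]}'; python3 -m handwheel '{"gripper":[0.7,0.7,0.7,0.7,0.7],"offset":[[0,4,-25],[0,9,-50],[0,13,-75],[0,16,-91],[0,18,-100]],"rot":[[0,0,0],[0,0,0],[0,0,0],[0,0,0],[0,0,0]]}'; python3 -m handwheel '{"gripper":[0.7,0.7,0.7],"offset":[[0,0,0],[0,0,0],[0,0,0]],"rot":[[0,0,0],[0,0,0],[0,0,0]]}'; python3 off.py 524.3 -98 76;python3 look.py scene c10 524.3,-98,98,30 ;python3 look.py side s10 524.3,-98,98,30
python3 -c "
import cv2
a=cv2.imread('pics/s10.png')[120:280,240:430];b=cv2.imread('pics/c10.png')[110:270,220:410]
cv2.imwrite('pics/m10.png',cv2.resize(cv2.hconcat([a,b]),None,fx=2.1,fy=2.1,interpolation=cv2.INTER_CUBIC))"
```

```text
time_s: 17.02
ee_pos: [487.9, -297.9, 138.7]
ee_rot: [-131.9, 90.0, 138.0]
force: [0.6, 0.1, -3.3]
gripper_width: 61.6
time_s: 17.43
ee_pos: [505.1, -196.3, 136.7]
ee_rot: [-120.7, 89.9, 149.3]
force: [0.5, 0.7, -3.0]
gripper_width: 61.5
time_s: 17.85
ee_pos: [523.2, -95.4, 136.8]
ee_rot: [-120.1, 89.9, 150.0]
force: [0.7, -0.1, -2.4]
gripper_width: 61.4
time_s: 18.1
ee_pos: [523.7, -98.7, 137.7]
ee_rot: [-56.2, 90.0, -146.2]
force: [-0.4, 0.2, -2.3]
gripper_width: 61.4
t 18.1 tcp [523.7 -98.7 137.7] F [-0.4  0.2 -2.3] w 61.4 q [-12.  18. 102.  -0.  60. -12.]
axes
 [[-0.001 -0.    -1.   ]
 [ 1.    -0.    -0.001]
 [-0.    -1.     0.   ]]
offset [61.7  0.6 -0.7]
[523.7 -98.9 137.8] 18.15
[523.8 -99.  137.9] 18.2
```

View pics/m10.png

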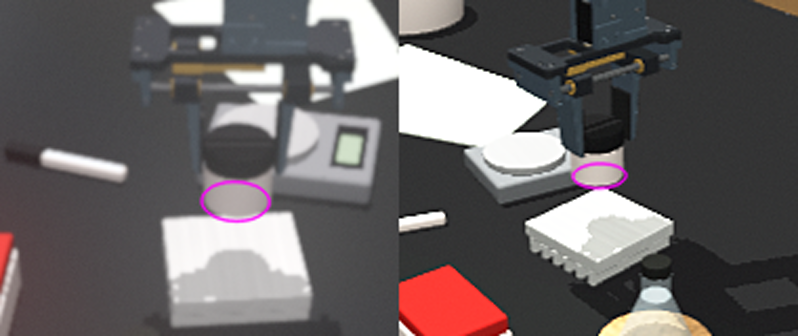

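The jar is held level, and its foot matches the predicted circle. Lowering and releasing.

```bash
python3 -m handwheel '{"gripper":[0.7,0.7,0.7,0.7,0.7],"offset":[[8,0,-0.5],[22,0,-0.5],[36,0,-0.5],[46,0,-0.5],[51,0,-0.5]],"rot":[[0,0,0],[0,0,0],[0,0,0],[0,0,0],[0,0,0]]}'; python3 -m handwheel '{"gripper":[0.7,0.7,0.7,0.7,0.7],"offset":[[3,0,0],[6,0,0],[9,0,0],[10.5,0,0],[11,0,0]],"rot":[[0,0,0],[0,0,0],[0,0,0],[0,0,0],[0,0,0]]}';python3 -m handwheel '{"gripper":[0.7,0.7,0.7],"offset":[[0,0,0],[0,0,0],[0.4,0,0]],"rot":[[0,0,0],[0,0,0],[0,0,0]]}';python3 off.py;  python3 -m handwheel '{"gripper":[0.6,0.45,0.2,0,0],"offset":[[0,0,0],[0,0,0],[0,0,0],[0,0,0],[0,0,0]],"rot":[[0,0,0],[0,0,0],[0,0,0],[0,0,0],[0,0,0]]}';python3 -m handwheel '{"gripper":[0,0,0],"offset":[[0,0,0],[0,0,0],[0,0,0]],"rot":[[0,0,0],[0,0,0],[0,0,0]]}';  python3 -m handwheel '{"gripper":[0,0,0,0,0],"offset":[[-10,0,0],[-35,0,0],[-65,0,0],[-92,0,0],[-94,0,0]],"rot":[[0,0,0],[0,0,0],[0,0,0],[0,0,0],[0,0,0]]}'; python3 off.py 599 93 69;python3 look.py scene c11 524.3,-98,36,30  524.3,-98,98,31 487,-312.6,38,54;python3 look.py side s11 524.3,-98,36,30  524.3,-98,98,31 487,-312.6,38,54
python3 -c "
import cv2
a=cv2.imread('pics/s11.png')[120:280,240:430];b=cv2.imread('pics/c11.png')[110:270,220:410]
cv2.imwrite('pics/m11.png',cv2.resize(cv2.hconcat([a,b]),None,fx=2.1,fy=2.1,interpolation=cv2.INTER_CUBIC))"
```

```text
time_s: 18.62
ee_pos: [522.9, -97.7, 85.2]
ee_rot: [-100.2, 89.8, 169.7]
force: [-0.2, -0.1, -2.0]
gripper_width: 61.3
time_s: 19.03
ee_pos: [524.3, -97.6, 76.8]
ee_rot: [73.9, 89.9, -16.1]
force: [-1.3, 0.7, 4.4]
gripper_width: 61.5
time_s: 19.28
ee_pos: [524.3, -97.6, 76.8]
ee_rot: [75.3, 89.9, -14.6]
force: [-3.0, 0.4, 9.6]
gripper_width: 61.5
t 19.28 tcp [524.3 -97.6  76.8] F [-3.   0.4  9.6] w 61.5 q [-12.  22. 106.  -0.  52. -12.]
axes
 [[ 0.001 -0.    -1.   ]
 [ 1.     0.     0.001]
 [ 0.    -1.     0.   ]]
time_s: 19.7
ee_pos: [524.3, -97.5, 75.7]
ee_rot: [80.2, 90.0, -9.8]
force: [-0.8, 0.7, -0.2]
gripper_width: 78.6
time_s: 19.95
ee_pos: [524.1, -97.5, 75.5]
ee_rot: [126.4, 90.0, 36.4]
force: [-0.6, -0.0, 0.3]
gripper_width: 91.2
time_s: 20.37
ee_pos: [527.3, -98.2, 175.7]
ee_rot: [78.6, 89.4, -11.4]
force: [1.0, 0.2, 0.7]
gripper_width: 91.4
t 20.37 tcp [527.3 -98.2 175.7] F [1.  0.2 0.7] w 91.4 q [-12.  16.  99.   0.  65. -12.]
axes
 [[ 0.011 -0.002 -1.   ]
 [ 1.    -0.     0.011]
 [-0.    -1.     0.002]]
offset [ 107.    70.5 -191.4]
[526.2 -97.9 173.7] 20.4167
[524.9 -97.7 171.5] 20.4667
```

View pics/m11.png

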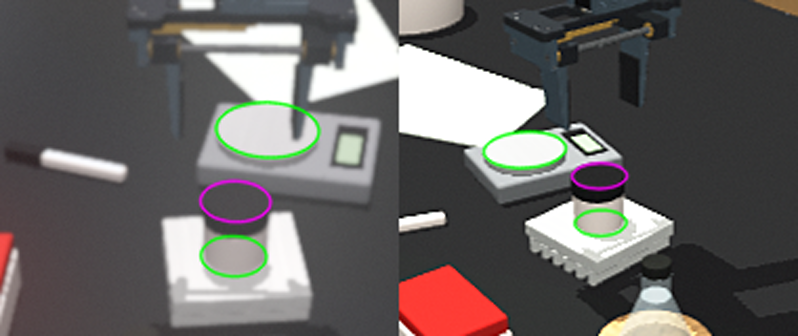

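Jar is in place and the pan overlay matches. Back for the flask.

```bash
python3 -m handwheel '{"gripper":[0,0,0,0,0],"offset":[[0,8,-22],[0,21,-55],[0,35,-90],[0,49,-125],[0,62,-158]],"rot":[[0,0,0],[0,0,0],[0,0,0],[0,0,0],[0,0,0]]}' 25;  python3 -m handwheel '{"gripper":[0,0,0,0],"offset":[[0,9,-23],[0,13,-32],[0,13,-32],[0,13,-32]],"rot":[[0,0,0],[0,0,0],[0,0,0],[0,0,0]]}'; python3 off.py 599 93 69; python3 look.py scene c12 599,93,6,38 599,93,106,15;python3 look.py side s12 599,93,6,38 599,93,106,15
python3 -c "
import cv2
a=cv2.imread('pics/s12.png')[220:380,220:410];b=cv2.imread('pics/c12.png')[170:330,250:440]
cv2.imwrite('pics/m12.png',cv2.resize(cv2.hconcat([a,b]),None,fx=2.1,fy=2.1,interpolation=cv2.INTER_CUBIC))"
```

```text
time_s: 20.88
ee_pos: [585.5, 62.1, 168.2]
ee_rot: [-87.0, 89.8, -177.0]
force: [0.3, -0.1, -0.3]
gripper_width: 91.2
time_s: 21.22
ee_pos: [598.1, 92.0, 168.5]
ee_rot: [-65.5, 89.8, -155.4]
force: [-0.5, -0.4, 0.5]
gripper_width: 91.5
t 21.22 tcp [598.1  92.  168.5] F [-0.5 -0.4  0.5] w 91.5 q [ 8. 23. 89. -0. 68.  8.]
axes
 [[-0.003 -0.001 -1.   ]
 [ 1.     0.001 -0.003]
 [ 0.001 -1.     0.001]]
offset [99.5  1.1 -1.2]
[598.1  91.3 168.9] 21.2667
[598.2  91.  169.2] 21.3167
```

View pics/m12.png

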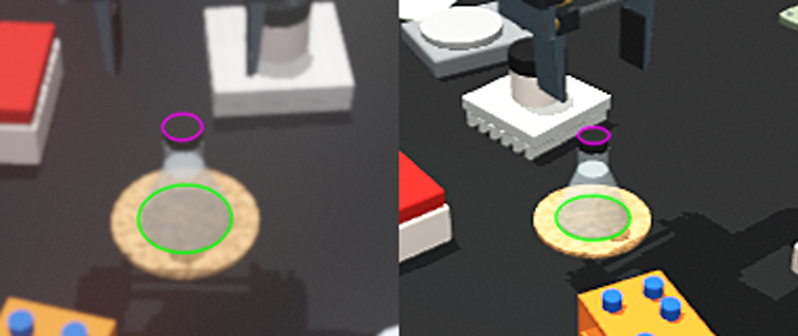

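```bash
python3 -m handwheel '{"gripper":[0,0,0,0,0],"offset":[[12,0,-0.5],[38,0,-0.5],[66,0,-0.5],[90,0,-0.5],[100,0,-0.5]],"rot":[[0,0,0],[0,0,0],[0,0,0],[0,0,0],[0,0,0]]}';python3 -m handwheel '{"gripper":[0,0,0.3,0.6,0.8],"offset":[[0,0,0],[0,0,0],[0,0,0],[0,0,0],[0,0,0]],"rot":[[0,0,0],[0,0,0],[0,0,0],[0,0,0],[0,0,0]]}';python3 -m handwheel '{"gripper":[0.9,1,1,1,1],"offset":[[0,0,0],[0,0,0],[0,0,0],[0,0,0],[0,0,0]],"rot":[[0,0,0],[0,0,0],[0,0,0],[0,0,0],[0,0,0]]}'; python3 -m handwheel '{"gripper":[1,1,1,1,1],"offset":[[0,0,0],[0,0,0],[0,0,0],[0,0,0],[0,0,0]],"rot":[[0,0,0],[0,0,0],[0,0,0],[0,0,0],[0,0,0]]}'; python3 off.py 487 -312.6 169
```

```text
time_s: 21.73
ee_pos: [596.4, 91.0, 66.6]
ee_rot: [-78.9, 89.7, -169.0]
force: [-0.5, -0.2, -0.1]
gripper_width: 91.0
time_s: 22.15
ee_pos: [599.9, 93.0, 71.2]
ee_rot: [97.3, 89.8, 7.3]
force: [0.2, 0.2, -0.6]
gripper_width: 74.0
time_s: 22.57
ee_pos: [599.0, 93.1, 69.7]
ee_rot: [88.9, 90.0, -1.1]
force: [0.4, 0.2, -0.1]
gripper_width: 40.5
time_s: 22.98
ee_pos: [599.0, 93.0, 69.6]
ee_rot: [81.2, 90.0, -8.8]
force: [0.7, 0.3, -1.1]
gripper_width: 29.7
t 22.98 tcp [599.   93.   69.6] F [ 0.7  0.3 -1.1] w 29.7 q [ 8. 28. 97. -0. 55.  8.]
axes
 [[ 0. -0. -1.]
 [ 1.  0.  0.]
 [ 0. -1.  0.]]
offset [ -99.4 -112.   405.6]
```

```bash
python3 -m handwheel '{"gripper":[1,1,1,1,1],"offset":[[-6,0,0],[-24,0,0],[-50,0,0],[-78,0,0],[-106,0,0]],"rot":[[0,0,0],[0,0,0],[0,0,0],[0,0,0],[0,0,0]]}'; python3 -m handwheel '{"gripper":[1,1,1,1,1],"offset":[[-26,-1,4],[-38,-4,16],[-44,-10,36],[-44,-17,62],[-44,-24,87]],"rot":[[0,0,0],[0,0,0],[0,0,0],[0,0,0],[0,0,0]]}'; python3 -m handwheel '{"gripper":[1,1,1,1,1],"offset":[[0,-7,26],[0,-14,52],[0,-21,78],[0,-29,104],[0,-36,130]],"rot":[[0,0,0],[0,0,0],[0,0,0],[0,0,0],[0,0,0]]}'; python3 -m handwheel '{"gripper":[1,1,1,1,1],"offset":[[0,-7,26],[0,-14,52],[0,-21,78],[0,-29,104],[0,-36,130]],"rot":[[0,0,0],[0,0,0],[0,0,0],[0,0,0],[0,0,0]]}'; python3 -m handwheel '{"gripper":[1,1,1,1,1],"offset":[[0,-6,22],[0,-11,40],[0,-15,53],[0,-16,58],[0,-16,58]],"rot":[[0,0,0],[0,0,0],[0,0,0],[0,0,0],[0,0,0]]}'; python3 -m handwheel '{"gripper":[1,1,1],"offset":[[0,0,0],[0,0,0],[0,0,0]],"rot":[[0,0,0],[0,0,0],[0,0,0]]}'; python3 off.py 487 -312.6 101.6;python3 look.py scene c13 487,-312.6,156,38 487,-312.6,38,54;python3 look.py side s13 487,-312.6,156,38 487,-312.6,38,54
python3 -c "
import cv2
a=cv2.imread('pics/s13.png')[60:240,260:450];b=cv2.imread('pics/c13.png')[60:240,190:380]
cv2.imwrite('pics/m13.png',cv2.resize(cv2.hconcat([a,b]),None,fx=2.1,fy=2.1,interpolation=cv2.INTER_CUBIC))"
```

```text
time_s: 23.4
ee_pos: [598.5, 92.9, 176.8]
ee_rot: [-81.0, 89.9, -171.0]
force: [0.5, 0.4, -1.9]
gripper_width: 29.6
time_s: 23.82
ee_pos: [574.2, 4.6, 219.7]
ee_rot: [-18.4, 90.0, -108.3]
force: [-0.0, 1.2, -1.0]
gripper_width: 29.7
time_s: 24.23
ee_pos: [537.3, -125.7, 219.0]
ee_rot: [-90.7, 89.9, 179.3]
force: [0.6, 0.1, -1.3]
gripper_width: 29.5
time_s: 24.65
ee_pos: [501.2, -255.5, 219.0]
ee_rot: [-107.5, 89.9, 162.5]
force: [-0.1, 0.6, -0.2]
gripper_width: 29.3
time_s: 25.07
ee_pos: [486.3, -312.8, 219.2]
ee_rot: [-128.4, 90.0, 141.5]
force: [-1.0, 0.7, -1.1]
gripper_width: 29.4
time_s: 25.32
ee_pos: [487.3, -311.0, 219.7]
ee_rot: [156.9, 90.0, 66.9]
force: [0.1, -0.5, -1.1]
gripper_width: 29.3
t 25.32 tcp [ 487.3 -311.   219.7] F [ 0.1 -0.5 -1.1] w 29.3 q [-34.  18.  89.   0.  73. -34.]
axes
 [[ 0.     0.    -1.   ]
 [ 1.     0.001  0.   ]
 [ 0.001 -1.    -0.   ]]
offset [118.1  -0.3   1.6]
[ 487.3 -311.1  219.7] 25.3667
[ 487.3 -311.2  219.7] 25.4167
```

View pics/m13.png

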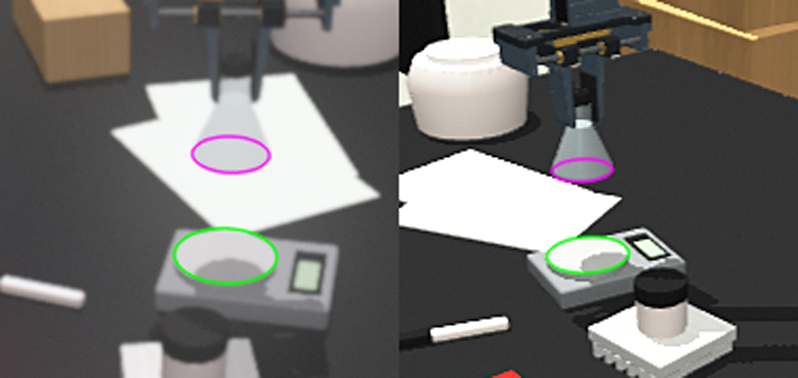

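The flask foot matches the predicted circle, upright above the pan. Lowering it.

```bash
python3 -m handwheel '{"gripper":[1,1,1,1,1],"offset":[[10,0,0.7],[32,0,0.7],[58,0,0.7],[84,0,0.7],[100,0,0.7]],"rot":[[0,0,0],[0,0,0],[0,0,0],[0,0,0],[0,0,0]]}'; python3 -m handwheel '{"gripper":[1,1,1,1,1],"offset":[[7,0,0],[11,0,0],[14,0,0],[16,0,0],[17,0,0]],"rot":[[0,0,0],[0,0,0],[0,0,0],[0,0,0],[0,0,0]]}';python3 -m handwheel '{"gripper":[1,1,1,1],"offset":[[0.5,0,0],[1,0,0],[1,0,0],[1,0,0]],"rot":[[0,0,0],[0,0,0],[0,0,0],[0,0,0]]}'; python3 off.py 487 -312.6 101.6
```

```text
time_s: 25.83
ee_pos: [485.7, -311.4, 116.4]
ee_rot: [-124.7, 89.8, 145.3]
force: [-0.8, -0.1, 0.1]
gripper_width: 29.5
time_s: 26.25
ee_pos: [487.6, -313.1, 103.4]
ee_rot: [57.3, 89.9, -32.7]
force: [0.9, -0.4, -2.0]
gripper_width: 29.7
time_s: 26.58
ee_pos: [487.2, -312.8, 102.0]
ee_rot: [62.4, 90.0, -27.6]
force: [-1.1, -0.5, -1.4]
gripper_width: 29.5
t 26.58 tcp [ 487.2 -312.8  102. ] F [-1.1 -0.5 -1.4] w 29.5 q [-34.  24.  98.   0.  58. -34.]
axes
 [[ 0.001 -0.    -1.   ]
 [ 1.    -0.     0.001]
 [-0.    -1.     0.   ]]
offset [ 0.4 -0.2 -0.2]
```

```bash
python3 -m handwheel '{"gripper":[1,1,1,1],"offset":[[0.3,0,0],[0.6,0,0],[0.6,0,0],[0.6,0,0]],"rot":[[0,0,0],[0,0,0],[0,0,0],[0,0,0]]}';  python3 -m handwheel '{"gripper":[0.85,0.7,0.4,0,0],"offset":[[0,0,0],[0,0,0],[0,0,0],[0,0,0],[0,0,0]],"rot":[[0,0,0],[0,0,0],[0,0,0],[0,0,0],[0,0,0]]}';python3 -m handwheel '{"gripper":[0,0,0,0,0],"offset":[[0,0,0],[0,0,0],[0,0,0],[0,0,0],[0,0,0]],"rot":[[0,0,0],[0,0,0],[0,0,0],[0,0,0],[0,0,0]]}';  python3 -m handwheel '{"gripper":[0,0,0,0,0],"offset":[[-10,0,0],[-35,0,0],[-65,0,0],[-95,0,0],[-125,0,0]],"rot":[[0,0,0],[0,0,0],[0,0,0],[0,0,0],[0,0,0]]}';python3 -m handwheel '{"gripper":[0,0,0],"offset":[[0,0,0],[0,0,0],[0,0,0]],"rot":[[0,0,0],[0,0,0],[0,0,0]]}'; python3 off.py
A="487,-312.6,138,15 487,-312.6,38,38 524.3,-98,36,30 524.3,-98,98,31 454.5,340,46,32 454.5,340,152,20"
python3 look.py scene c14 $A;python3 look.py side s14 $A
```

```text
time_s: 26.92
ee_pos: [487.2, -312.8, 101.5]
ee_rot: [60.3, 90.0, -29.7]
force: [0.1, 0.5, 2.1]
gripper_width: 29.6
time_s: 27.33
ee_pos: [486.9, -312.6, 100.7]
ee_rot: [-130.8, 90.0, 139.2]
force: [1.0, 0.6, 0.4]
gripper_width: 46.5
time_s: 27.75
ee_pos: [487.0, -312.7, 101.0]
ee_rot: [116.5, 90.0, 26.5]
force: [-0.0, 0.5, 0.3]
gripper_width: 80.0
time_s: 28.17
ee_pos: [486.9, -312.6, 228.2]
ee_rot: [64.6, 90.0, -25.4]
force: [0.6, -0.1, 0.2]
gripper_width: 91.3
time_s: 28.42
ee_pos: [486.6, -312.4, 226.0]
ee_rot: [-132.7, 90.0, 137.3]
force: [-0.2, -0.2, -0.2]
gripper_width: 91.2
t 28.42 tcp [ 486.6 -312.4  226. ] F [-0.2 -0.2 -0.2] w 91.2 q [-34.  18.  88.   0.  74. -34.]
axes
 [[-0.  0. -1.]
 [ 1.  0. -0.]
 [ 0. -1. -0.]]
[ 486.3 -312.3  225.2] 28.4667
[ 486.3 -312.2  224.8] 28.5167
```

View pics/c14.png

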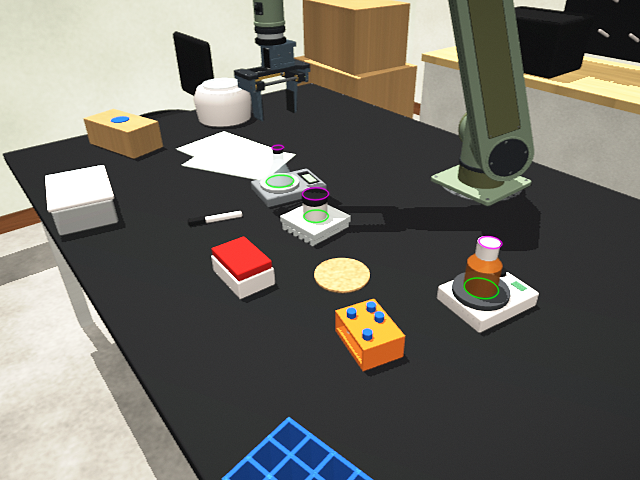

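View pics/s14.png

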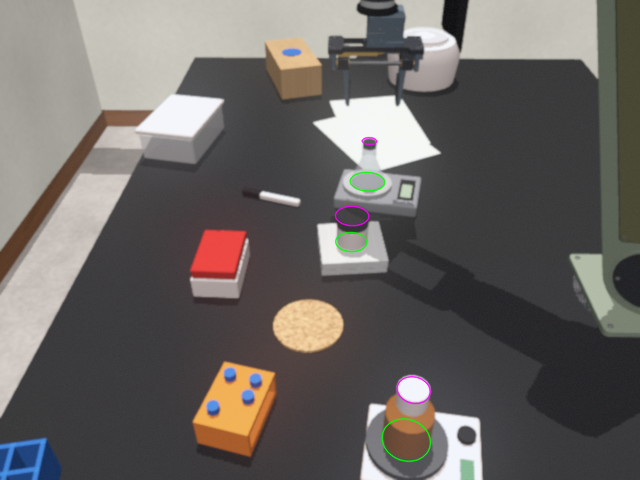

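All three vessels match their targets. The mat is empty, the bystanders haven't moved, and the gripper is clear, so I'm handing in.

```bash
python3 -c "
from workcell import *
print(job_done())"
```

```text
the job is handed in; nothing more can be done
None
```

All three samples are on their next stations and the job was handed in at about 28.5 s of robot time. No verdict is reported, so the result rests on my own checks.

I parked the flask on the cork mat and let go. I then moved the bottle to the stirrer and the jar to the cold block, and took the flask from the mat to the balance.

- **Placing:** in both fixed cameras, each vessel's top and foot lies within about 1–2 pixels (roughly 2–3 mm) of the circle predicted for the middle of its plate. All three stand upright.
- **Surroundings:** the mat is empty, and the tip box, tube rack and marker look unmoved.
- **Robot:** the gripper is open and well above everything. The largest wrist force I read was about 10 N, while setting down the jar.
- **Disagreements:** the first jar estimates differed by about 15 mm in y between cameras because a finger hid part of it. I re-measured it with a clear view before grasping. No check failed at the end.

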